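# Unlock and hold back the sprung cell clamp

## Robot

A 7-joint arm with a two-finger parallel gripper is mounted at the origin on the work surface. World frame = base frame: x ahead of the robot, y to its left, z up, the work surface at z = 0. Lengths are in m, angles in rad, forces in N, time in s.
With the tool pointing down it reaches from about 0.425 to 0.925 m from the base axis. Payload 6.8 kg.
Tool frame: the origin (TCP) lies midway between the tips of the shut fingers; the grasp point (between the pads) lies 19 mm behind it; z points along the fingers, y is the line along which they close (so a half turn about z gives the same grasp; the last joint's range is limited). The gripper opens to 85 mm and grips with 20 to 120 N. Pads are 22 mm wide; open, the fingers measure 114 mm over their backs; the gripper's body (76 mm by 85 mm) begins 54 mm behind the grasp point. The pads swing forward as they close: fully open they stand 13 mm farther back than shut.
Start: joints at [-1.435, 0.477, 0.022, 1.555, -0.011, 1.109, -0.083], TCP at [0.163, 0.655, 0.231] pointing down, gripper open.
Joint ranges: [-2.96, 2.96], [-0.34, 2.1], [-1.41, 1.46], [0.24, 2.44], [-1.37, 4.51], [0.17, 1.92], [-2.96, 2.96]. Speed limits (rad/s): [2.39, 2.39, 3.14, 3.14, 3.14, 3.14, 3.14].

## Interface

Orientations are given as a rotation vector (axis times angle).
In Python, from bench import r gives the robot as it stands. The module is installed in compiled form; this text tells all that it offers.
- The arm moves only by the tool apply_moves, never from a script. Its argument "rows" is a list of rows, each a list of 6 numbers: the shift along the tool's x, y, z scaled (see below), then the turn, a rotation vector about the tool's x, y, z scaled (see below). A call has 1 to 5 rows; each row is the pose to reach, as a shift and turn from the pose commanded when the call began, along the tool's axes at that moment; what a row does not reach only later rows make up. The controller multiplies each number of a shift by 0.25 m and each number of a turn by 90 degrees. A row lasts 1/8 s, in which the tool goes at most 62.5 mm and 10.7 degrees, less where a joint would pass 70% of its speed; a pose out of reach is approached as far as the arm can. A call with a number of a shift or a turn outside -1 to 1 is refused whole. A call with a gripper value outside its range is refused whole. "claw" is the opening, from 0 (shut) to 1 (fully open), set as the call begins (left out, the last holds). The fingers move at their own pace and stop on an object; "newtons" is the grip in N (left out, the last holds). Time passes only in rows, so rows that repeat a pose let the fingers close. It gives the time, the measured TCP pose, the force, the opening and the grip force at its end, in the units of the state.
- r.get_obs(): the state, without advancing time (a new reading comes with each control period).
- r.grab_frame(name): name is "side" or "top"; returns a dict with "pixels" (480x640x3 uint8, red, green, blue), "intrinsics" (3x3 intrinsics, pixels), "eye" and "attitude" of the camera in the world. Camera axes: x right, y up, looking along -z (the intrinsics and any distortion apply to the point x, -y, -z); pixel columns grow to the right and rows downward; lengths in m; the calibration is good to about 2 mm. A picture is of the moment at which its call begins. There is no depth.
- r.hand_in(): hands the job in; it is judged then, once.
Trained networks look in a picture, given as the dict that the camera call returned (one of the last four; its "shot" number tells which), for a name from the list of things; names that differ only in an ending like _2 or _b are one class to them, and where a whole thing is asked for, a point or a joint stands for the part that bears it (a point fixed in the world has none). Each returns a list of dicts, best first, with "conf" (0 to 1); they miss things now and then, are a little off and sometimes report something else, mostly with a low value. They report only what shows in the picture. A call takes as long as a camera call.
- r.search_frame(picture, thing): "rect" ([left, top, width, height] in pixels, round what is visible of it).
- r.outline_of(picture, thing): "pixels" (480x640 bool, what is visible of it) and "rect" ([left, top, width, height] in pixels, round what is visible of it).
- r.landmark_of(picture, thing): "point" ([column, row] in pixels: a listed point, or the origin of a listed thing).
The state is a dict: "clock": time; "joints": joint angles; "qvel": joint speeds; "tau": joint torques, N m; "tcp_pos": TCP position; "orientation": TCP orientation; "contact_force": force on the tool from outside, world axes, zero at the start; "moment": the same for the moment, N m; "grip_width": finger opening in m; "gripper_force": force on a finger pad.
Only numpy, scipy, OpenCV 4.12 (cv2) and the standard library are available. Lean on these libraries where they do the work, as an engineer would, in place of code of your own. Each camera call takes 0.05 s, during which the arm holds its last target. There are 200 camera calls.

## Task

Release the clamp stand's lock by cranking its hand wheel one full turn anticlockwise (seen from above), then pull the sprung rod out by its grip post until its pointer lines up with the upright fin of the length mark, and keep holding it there: you finish with the gripper still holding the post, so that a colleague can change the cell. Leave everything else on the bench where it is.

Things in the scene. Friction and masses are not known exactly. Their poses are not given: they have to be found in the camera images.
- stand: fixed clamp stand on a black base plate 420 x 150 x 12 mm. Origin: on the bench under the rod's axis (z 45 mm); x runs along the rod from grip post to white cell, z up; the rod pulls out towards -x. Along x: post -85 mm (rod home), tube mouth -47, grey tube block -35 to 12 (50 mm wide, top z 70), wheel yoke 90 (bridge top z 105), white cell 125 to 211 (top z 82)
- post_grip (a point): point on the axis of the rod's white upright grip post (round, 16 mm diameter, at the rod's outer end, z 45 to 115 mm); the point is at z 93 mm, 22 mm below the post's top, and moves with the rod. Below z 57 mm a collar 24 mm across and the pointer arm surround the post's foot
- pointer_tip (a point): tip of the rod's pointer: a flat steel arm 4 mm thick that stands out sideways (stand's -y) from the foot of the grip post, z 46 to 54 mm; the point is 50 mm from the rod's axis and level with the post's axis along the rod
- mark: length mark: aluminium clip 14 x 18 x 26 mm fixed on the rail beside the rod (62 mm to the stand's -y of the rod's axis), with an upright steel fin 3 mm thick across the rail, top at z 60 mm. Origin: centre of its underside (z 12 mm), under the middle of the fin; axes as the stand's. It stands 35 to 75 mm outward of the pointer's home place; the pointer passes 3 mm beside it
- rod (a joint): how far the rod is drawn out, m: 0 home, up to 0.085 at its stop. The inner spring pulls it home with about 5.5 N at 0 growing by 1.1 N per 10 mm (13.8 N at 75 mm), and it springs back if let go. While locked it moves only about 5 mm
- wheel (a joint): turn of the hand wheel, rad: 0 fully down (locked, as at the start), growing anticlockwise seen from above, end stop at 6.6 (just over one turn). It lifts a steel lock stem 8 mm a turn; the stem blocks the rod's pad until late in the turn and is surely clear from 5.7 rad on. Friction 0.08 N m; it stays where it is left
- wheel_axis (a point): point on the hand wheel's vertical axis, at the top face of the rim (z 116 mm). The spoked steel rim is 55 mm in radius; the lock stem's end stands up to 12 mm above the hub (z 128 mm)
- knob_grip (a point): middle of the wheel's crank knob, z 146 mm: a white upright round knob, 16 mm diameter, z 117 to 163 mm, 50 mm from the wheel's axis, that spins freely on its own pin, so a gripper may keep its direction while carrying it round. At the start it is on the stand's +x side of the axis
- pouch: yellow polymer cell lying flat, 110 x 65 x 12 mm; leave (origin: centre of its underside)
- busbar: copper strip 130 x 22 x 5 mm beside the stand; leave (origin: centre of its underside)
- puller: steel terminal puller, about 50 x 115 x 12 mm, lying flat; leave (origin: centre of its underside)
- jar_lid: frosted glass jar lid, 72 mm across, 26 mm high, beside the stand; leave (origin: centre of its underside)
- cap: rubber cap, 32 mm across, 24 mm high, beside the stand; leave (origin: centre of its underside)
- spanner: steel wrench lying flat; leave (origin: centre of its underside)

How it is judged:
On the way, in this order (a step that is already met when the one before it is completed fails the run):
1. the hand wheel has been cranked a full turn anticlockwise (over 344 degrees) (value of joint wheel above 6 rad), for 0.1 s.
2. the rod is held by the fingers with its pointer at the mark (x of pointer_tip in the frame of mark between -0.005 and 0.005 m and contact force between the fingers and rod above 4 N), for 0.5 s.
At the end, for the whole second after the job is handed in: the rod stands still with its pointer within 5 mm of the mark's fin along the rod, the fingers bearing on the rod with more than 4 N, and the wheel still a full turn open (over 338 degrees) (all of step 2 and value of joint wheel above 5.9 rad and velocity of joint rod between -0.01 and 0.01 m/s); the arm keeps its last pose, push and grip.
It fails at once if a bystander is moved more than 30 mm (distance of any of pouch, busbar, puller, jar_lid, cap, spanner from where it was at the start of the episode above 0.03 m).
It also fails if it takes over 58 s, if anything falls off the work surface, if the arm or the gripper's body presses on something with over 40 N, if the wrist force passes 120 N, or if a joint passes its speed limit or range.

## Working session

There is one attempt and no reset: what is moved stays moved. The work goes in short steps, Python scripts to look and compute and a tool call to move; the robot and the scene stay as the last step left them, time stands still between calls to the robot, and variables do not carry over. Pictures are saved under pics/ and viewed, at most 10 in all, crops included, and the job is handed in when it is done.

Besides the shell and the picture viewer there is one more tool, called after "Call:" as name(argument=value, ...), one argument or row to a line, values as JSON. apply_moves: Moves the arm, as the interface text tells. Its arguments: {"type":"object","properties":{"rows":{"type":"array","items":{"type":"array","items":{"type":"number"}}},"claw":{"type":"number"},"newtons":{"type":"number"}},"required":["rows"]}

```bash
mkdir -p pics; cat > h.py <<'E'
import numpy as np, cv2
from scipy.spatial.transform import Rotation as R
from bench import r
def rotm(a):
    a=np.array(a,float)
    if a.shape==(3,3): return a
    return R.from_rotvec(a).as_matrix() if a.size==3 else R.from_quat(a).as_matrix()
def ray(p,uv):
    K=np.array(p["intrinsics"]); d=np.linalg.inv(K)@[uv[0],uv[1],1]
    d=rotm(p["attitude"])@np.array([d[0],-d[1],-d[2]]); return np.array(p["eye"]),d/np.linalg.norm(d)
def atz(p,uv,z):
    e,d=ray(p,uv); return e+d*(z-e[2])/d[2]
def tri(l):
    A=0;b=0
    for e,d in l:
        M=np.eye(3)-np.outer(d,d); A=A+M; b=b+M@e
    x=np.linalg.solve(A,b); return x,[round(1e3*np.linalg.norm(np.cross(x-e,d)),1) for e,d in l]
def save(p,n): cv2.imwrite("pics/"+n,p["pixels"][:,:,::-1])
E
python3 - <<'E'
from h import *
np.set_printoptions(precision=4,suppress=True)
s=r.get_obs(); print(s)
P={n:r.grab_frame(n) for n in("side","top")}
for n,p in P.items(): save(p,n+"0.png"); print(n,{k:v for k,v in p.items() if k!="pixels"})
Z=dict(post_grip=.093,pointer_tip=.05,mark=.012,wheel_axis=.116,knob_grip=.146,stand=0)
for t,z in Z.items():
    L=[]
    for n,p in P.items():
        o=r.landmark_of(p,t)
        for q in o[:2]: print(t,n,np.round(q["point"],1),round(q["conf"],2),atz(p,q["point"],z))
        if o: L.append(ray(p,o[0]["point"]))
    if len(L)==2: print("  tri",*tri(L))
E
```

```text
{'clock': 0.0, 'joints': array([-1.4351,  0.4778,  0.0223,  1.5565, -0.0115,  1.1093, -0.0831]), 'qvel': array([ 0.0008, -0.0001,  0.0008, -0.001 , -0.0022, -0.0014,  0.0009]), 'tau': array([ -0.0004, -59.6465,   1.608 , -28.1189,   0.0125,   0.0095,
         0.    ]), 'tcp_pos': array([0.1628, 0.6544, 0.2303]), 'orientation': array([-0.382 , -3.1182,  0.0029]), 'contact_force': array([0.5233, 1.1916, 0.0443]), 'moment': array([ 0.0179,  0.0242, -0.0149]), 'gripper_force': 0.0, 'grip_width': 0.08569396443201932}
side {'intrinsics': array([[541.4303,   0.    , 324.6392],
       [  0.    , 541.4303, 240.1428],
       [  0.    ,   0.    ,   1.    ]]), 'eye': array([-0.034 , -1.0129,  0.7946]), 'attitude': array([ 1.0216, -0.262 , -0.4673]), 'shot': 1}
top {'intrinsics': array([[540.5449,   0.    , 314.7134],
       [  0.    , 540.5449, 233.9665],
       [  0.    ,   0.    ,   1.    ]]), 'eye': array([0.4277, 0.0313, 1.4583]), 'attitude': array([ 0.0631, -0.0729, -1.5837]), 'shot': 2}
post_grip side [343.4 273.7] 0.79 [ 0.5152 -0.1167  0.093 ]
post_grip top [374.3 242.8] 0.62 [ 0.5213 -0
[... 512 characters left out ...]
 -0.1768  0.0109] [np.float64(2.9), np.float64(2.9)]
wheel_axis side [324.7 230.2] 0.67 [0.5593 0.0502 0.116 ]
wheel_axis side [344.6 274.6] 0.19 [ 0.4977 -0.1506  0.116 ]
wheel_axis top [311.1 227.8] 0.79 [0.5594 0.0309 0.116 ]
  tri [0.5545 0.0328 0.1263] [np.float64(4.4), np.float64(4.4)]
knob_grip side [314.1 210.9] 0.46 [0.5599 0.1079 0.146 ]
knob_grip top [285.4 227.4] 0.42 [0.5583 0.0935 0.146 ]
  tri [0.5554 0.0942 0.1535] [np.float64(2.4), np.float64(2.4)]
stand side [332.1 286.9] 0.93 [ 0.532  -0.0353  0.    ]
stand side [257.  209.3] 0.68 [0.5387 0.4627 0.    ]
stand top [338.3 239.5] 0.91 [ 0.538  -0.0423  0.    ]
  tri [ 0.534  -0.0403  0.0029] [np.float64(4.2), np.float64(4.2)]
```

```bash
python3 -c "
import cv2
a=cv2.imread('pics/top0.png')[130:330,230:490];b=cv2.imread('pics/side0.png')[150:350,220:480]
cv2.imwrite('pics/c.png',cv2.resize(cv2.vconcat([a,b]),None,fx=1.5,fy=1.5,interpolation=2))"
```

```text
(no output)
```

View pics/top0.png

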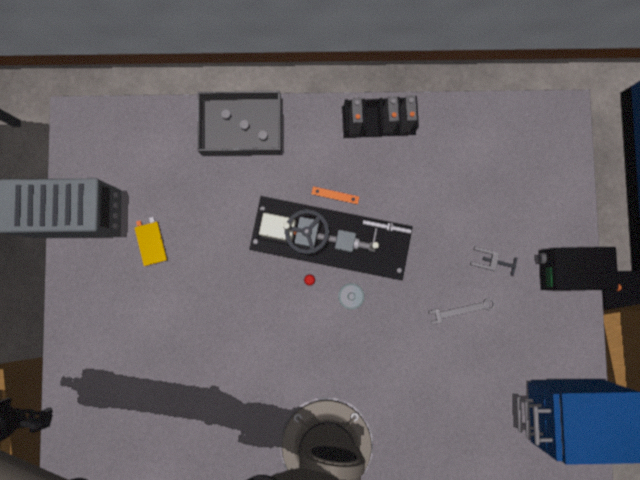

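View pics/side0.png

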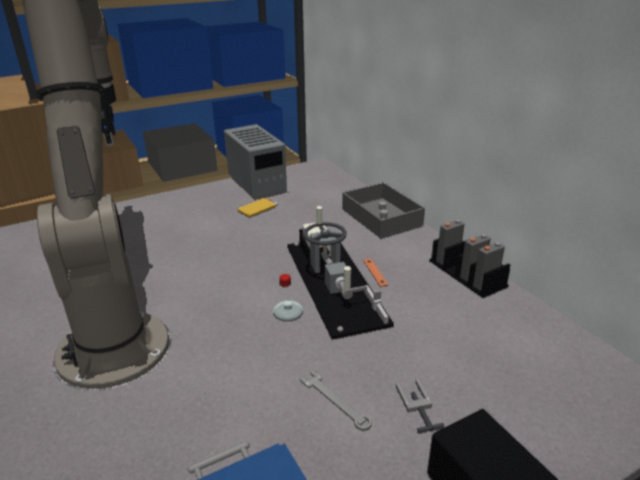

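The top view shows the wheel at (307,231), the post at about (375,244) and the mark on a rail at (390,227). The side view has the knob at (319,214) and the post at (347,275). I'll zoom in.

View pics/c.png

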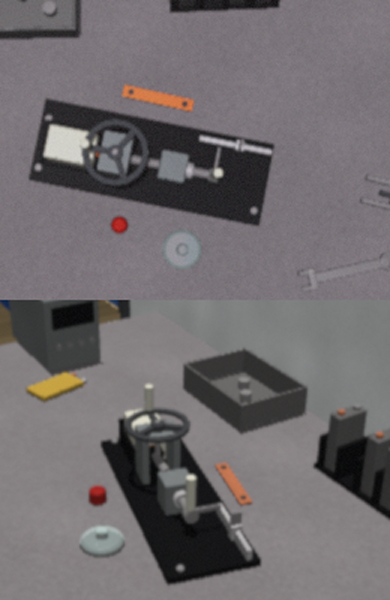

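```bash
python3 - <<'E'
from h import *
np.set_printoptions(precision=4,suppress=True)
# base plate: black outline from top; min area rect at z=.012
p=r.grab_frame("top"); s=r.grab_frame("side")
o=r.outline_of(p,"stand")[0]; m=o["pixels"]
q=np.array([atz(p,c,.012)[:2] for c in np.argwhere(m)[:,::-1]])
# dark pixels fit
g=p["pixels"].max(2); ys,xs=np.where((g<45)); k=(xs>245)&(xs<418)&(ys>190)&(ys<285)
q=np.array([atz(p,(x,y),.012)[:2] for x,y in zip(xs[k],ys[k])],np.float32)
(c,sz,a)=cv2.minAreaRect(q*1000); print("rect",c,sz,a,cv2.boxPoints((c,sz,a)))
for t,z in dict(post_grip=.093,mark=.012,wheel_axis=.116,knob_grip=.146,pointer_tip=.05).items():
    for n,f in(("top",p),("side",s)):
        for q in r.outline_of(f,t)[:2]:
            print(t,n,q["rect"],round(q["conf"],2))
E
```

```text
rect (542.4944458007812, -22.288177490234375) (411.16558837890625, 143.1446990966797) 77.89515686035156 [[ 429.4025 -208.2911]
 [ 569.3644 -238.3087]
 [ 655.5864  163.7148]
 [ 515.6245  193.7324]]
post_grip top [314.7, 232.4, 62.9, 19.1] 0.58
post_grip top [387.7, 224.2, 4.5, 4.4] 0.52
post_grip side [317.0, 245.7, 48.8, 50.1] 0.8
mark top [386.8, 223.7, 5.8, 5.1] 0.37
wheel_axis top [251.6, 194.9, 158.3, 83.7] 0.75
wheel_axis side [285.7, 205.7, 106.4, 135.3] 0.83
knob_grip top [316.9, 231.1, 60.5, 20.4] 0.46
pointer_tip top [314.7, 229.3, 60.0, 22.8] 0.65
```

The crop shows the knob top at about (287,225) in top and (319,207) in side. The post top is at (375,245) in top and (347,269) in side, and the wheel centre at (307,231) in top and (325,233) in side.

```bash
python3 - <<'E'
from h import *
np.set_printoptions(precision=4,suppress=True)
p=r.grab_frame("top"); s=r.grab_frame("side")
for n,z,a,b in(("post",.115,(375.3,245.3),(346.7,268.7)),("knob",.163,(287,225),(319.3,206.7)),("wheel",.116,(307.3,231.3),(324.7,233.3))):
    print(n,atz(p,a,z),atz(s,b,z),*tri([ray(p,a),ray(s,b)]))
def white(f,x0,x1,y0,y1,z,n):
    im=f["pixels"][y0:y1,x0:x1].astype(int); m=im.min(2)>150
    ys,xs=np.where(m); print(n,len(xs),xs.min()+x0,xs.max()+x0,ys.min()+y0,ys.max()+y0, xs.mean()+x0,ys.mean()+y0)
white(p,370,381,238,251,.115,"post top"); white(s,340,354,260,296,0,"post side"); white(s,312,328,200,226,0,"knob side")
# tool heading
print(R.from_rotvec(r.get_obs()["orientation"]).as_matrix())
big=cv2.resize(np.vstack([np.hstack([p["pixels"][200:265,265:345],p["pixels"][200:265,345:425]]),np.hstack([s["pixels"][195:260,285:365],s["pixels"][250:315,320:400]])]),None,fx=4.5,fy=4.5,interpolation=2)
cv2.imwrite("pics/z.png",big[:,:,::-1])
E
```

```text
post [ 0.5136 -0.1285  0.115 ] [ 0.5151 -0.131   0.115 ] [ 0.5148 -0.1292  0.1139] [np.float64(1.3), np.float64(1.3)]
knob [0.5624 0.0888 0.163 ] [0.5674 0.0928 0.163 ] [0.5633 0.0881 0.1659] [np.float64(1.4), np.float64(1.4)]
wheel [0.5508 0.0405 0.116 ] [0.5513 0.0361 0.116 ] [0.5521 0.0399 0.1138] [np.float64(1.2), np.float64(1.2)]
post top 24 373 377 242 247 374.9583333333333 244.70833333333334
post side 24 340 349 267 279 344.9166666666667 270.875
knob side 16 312 321 206 223 318.0625 208.9375
[[-0.9704  0.2414  0.    ]
 [ 0.2414  0.9704  0.    ]
 [ 0.      0.     -1.    ]]
```

View pics/z.png

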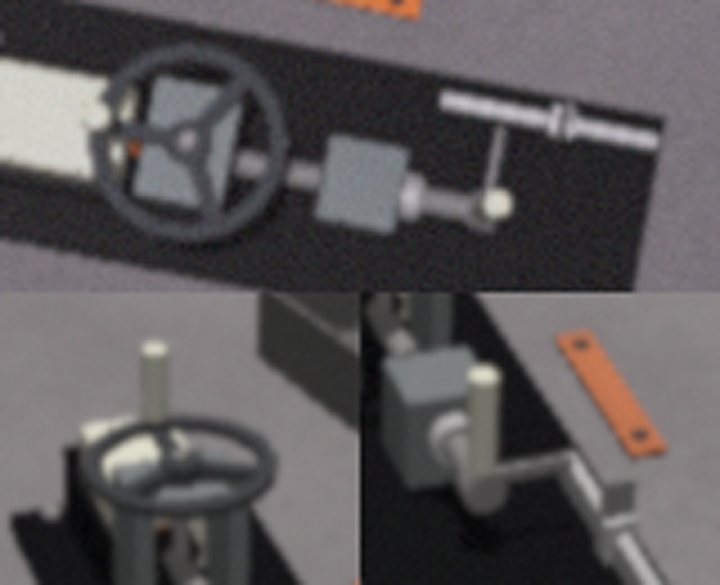

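The zoom confirms the layout. The post is at (0.515,-0.129), the wheel centre at (0.551,0.040) and the knob at (0.5625,0.0885), with the stand heading 78°. The tool's y axis already lies along the stand's x, so I'll move now.

Call:
apply_moves(
  rows=[
    [-0.23,-0.2,0,0,0,0],
    [-0.46,-0.4,0,0,0,0],
    [-0.69,-0.6,0,0,0,0],
    [-0.92,-0.8,0,0,0,0],
    [-0.92,-0.8,0,0,0,0],
  ],
  claw=0.6,
  newtons=40,
)

```text
clock: 2.08
tcp_pos: [0.3393, 0.4033, 0.2316]
orientation: [0.384, 3.118, 0.001]
contact_force: [0.7, 1.0, -0.7]
grip_width: 0.0514
gripper_force: 0.0
```

Call:
apply_moves(
  rows=[
    [-0.23,-0.2,0,0,0,0],
    [-0.46,-0.4,0,0,0,0],
    [-0.69,-0.6,0,0,0,0],
    [-0.92,-0.8,0,0,0,0],
    [-0.92,-0.8,0,0,0,0],
  ],
)

```text
clock: 2.7
tcp_pos: [0.514, 0.1537, 0.2317]
orientation: [0.383, 3.117, 0.001]
contact_force: [-0.3, 0.4, -0.4]
grip_width: 0.0512
gripper_force: 0.0
```

Call:
apply_moves(
  rows=[
    [-0.13,-0.1,0,0,0,0],
    [-0.26,-0.21,0,0,0,0],
    [-0.26,-0.21,0,0,0,0],
  ],
)

```text
clock: 3.08
tcp_pos: [0.5648, 0.0852, 0.2315]
orientation: [0.392, 3.116, -0.002]
contact_force: [0.4, 0.3, 0.1]
grip_width: 0.0517
gripper_force: 0.0
```

```bash
python3 - <<'E'
from h import *
np.set_printoptions(precision=4,suppress=True)
p=r.grab_frame("top"); s=r.grab_frame("side")
o=r.get_obs();print(o); print(R.from_rotvec(o["orientation"]).as_matrix())
cv2.imwrite("pics/a.png",cv2.resize(np.hstack([p["pixels"][180:280,250:370],s["pixels"][150:250,260:380]]),None,fx=3.3,fy=3.3,interpolation=2)[:,:,::-1])
E
```

```text
{'clock': 3.175, 'joints': array([-0.5315,  0.3119,  0.3298,  1.8295, -0.1174,  1.0195,  1.1716]), 'qvel': array([-0.0233, -0.0073, -0.0224,  0.0086, -0.0021,  0.    , -0.0006]), 'tau': array([  1.5884, -45.112 ,   4.9549, -26.8262,   0.1476,  -0.0326,
         0.0369]), 'tcp_pos': array([0.563 , 0.0893, 0.2312]), 'orientation': array([-0.383 , -3.1177, -0.0004]), 'contact_force': array([ 1.0526,  1.3039, -0.3309]), 'moment': array([-0.0023,  0.024 , -0.0014]), 'gripper_force': 0.0, 'grip_width': 0.0507095559783011}
[[-0.9703  0.242  -0.0004]
 [ 0.242   0.9703  0.0003]
 [ 0.0005  0.0002 -1.    ]]
```

View pics/a.png

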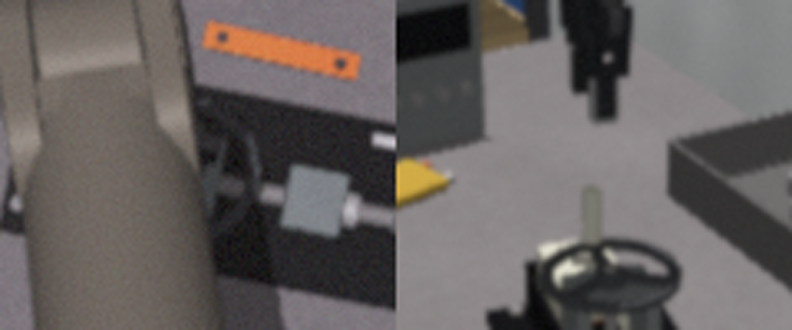

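The side view shows the gripper directly above the knob. Next I descend 100 mm and close.

Call:
apply_moves(
  rows=[
    [0,0,0.1,0,0,0],
    [0,0,0.2,0,0,0],
    [0,0,0.3,0,0,0],
    [0,0,0.4,0,0,0],
    [0,0,0.4,0,0,0],
  ],
)

```text
clock: 3.8
tcp_pos: [0.5611, 0.0907, 0.1297]
orientation: [-0.378, -3.115, 0.001]
contact_force: [-0.0, -0.0, -0.1]
grip_width: 0.0513
gripper_force: 0.0
```

Call:
apply_moves(
  rows=[
    [0,0,0,0,0,0],
    [0,0,0,0,0,0],
    [0,0,0,0,0,0],
    [0,0,0,0,0,0],
    [0,0,0,0,0,0],
  ],
  claw=0,
  newtons=40,
)

```text
clock: 4.42
tcp_pos: [0.5645, 0.0917, 0.1329]
orientation: [0.379, 3.116, 0.006]
contact_force: [0.8, 4.5, 3.2]
grip_width: 0.0148
gripper_force: 39.2
```

```bash
python3 - <<'E'
from h import *
# anticlockwise circle r=.05 in scaled tool axes, start phase 78deg, 15deg steps
Rt=R.from_rotvec(r.get_obs()["orientation"]).as_matrix()
P=lambda a:.05*np.array([np.cos(a),np.sin(a),0])
a0=np.deg2rad(78)
for c in range(5):
    print(c,[np.round(Rt.T@(P(a0+np.deg2rad(75*c+15*(k+1)))-P(a0+np.deg2rad(75*c)))/.25,3)[:2].tolist() for k in range(5)])
E
```

```text
0 [[0.052, -0.009], [0.099, -0.03], [0.139, -0.063], [0.17, -0.106], [0.188, -0.154]]
1 [[0.005, -0.052], [-0.003, -0.103], [-0.025, -0.151], [-0.058, -0.191], [-0.1, -0.222]]
2 [[-0.049, -0.018], [-0.101, -0.024], [-0.152, -0.015], [-0.2, 0.007], [-0.24, 0.04]]
3 [[-0.03, 0.042], [-0.049, 0.091], [-0.054, 0.143], [-0.045, 0.195], [-0.024, 0.242]]
4 [[0.033, 0.04], [0.076, 0.071], [0.124, 0.089], [0.176, 0.094], [0.228, 0.086]]
```

Call:
apply_moves(
  rows=[
    [0.052,-0.009,0,0,0,0],
    [0.099,-0.03,0,0,0,0],
    [0.139,-0.063,0,0,0,0],
    [0.17,-0.106,0,0,0,0],
    [0.188,-0.154,0,0,0,0],
  ],
)

```text
clock: 5.05
tcp_pos: [0.5088, 0.0643, 0.1329]
orientation: [0.38, 3.116, 0.004]
contact_force: [0.8, 2.0, 4.4]
grip_width: 0.0147
gripper_force: 40.4
```

Call:
apply_moves(
  rows=[
    [0.005,-0.052,0,0,0,0],
    [-0.003,-0.103,0,0,0,0],
    [-0.025,-0.151,0,0,0,0],
    [-0.058,-0.191,0,0,0,0],
    [-0.1,-0.222,0,0,0,0],
  ],
)

```text
clock: 5.68
tcp_pos: [0.5217, 0.0044, 0.1328]
orientation: [0.38, 3.114, 0.005]
contact_force: [5.1, 9.1, 3.4]
grip_width: 0.0149
gripper_force: 40.3
```

Call:
apply_moves(
  rows=[
    [-0.049,-0.018,0,0,0,0],
    [-0.101,-0.024,0,0,0,0],
    [-0.152,-0.015,0,0,0,0],
    [-0.2,0.007,0,0,0,0],
    [-0.24,0.04,0,0,0,0],
  ],
)

```text
clock: 6.3
tcp_pos: [0.5799, -0.0001, 0.1327]
orientation: [-0.381, -3.117, -0.004]
contact_force: [-7.0, 6.1, 15.6]
grip_width: 0.0144
gripper_force: 41.4
```

Call:
apply_moves(
  rows=[
    [-0.03,0.042,0,0,0,0],
    [-0.049,0.091,0,0,0,0],
    [-0.054,0.143,0,0,0,0],
    [-0.045,0.195,0,0,0,0],
    [-0.024,0.242,0,0,0,0],
  ],
)

```text
clock: 6.92
tcp_pos: [0.6027, 0.054, 0.1329]
orientation: [0.384, 3.113, -0.001]
contact_force: [4.2, -2.2, 6.0]
grip_width: 0.0147
gripper_force: 40.6
```

Call:
apply_moves(
  rows=[
    [0.033,0.04,0,0,0,0],
    [0.076,0.071,0,0,0,0],
    [0.124,0.089,0,0,0,0],
    [0.155,0.094,0,0,0,0],
    [0.185,0.094,0,0,0,0],
  ],
)

```text
clock: 7.55
tcp_pos: [0.5633, 0.0919, 0.1329]
orientation: [0.379, 3.114, 0.006]
contact_force: [3.6, 6.1, 5.4]
grip_width: 0.0148
gripper_force: 40.5
```

Call:
apply_moves(
  rows=[
    [0,0,0,0,0,0],
    [0,0,0,0,0,0],
    [0,0,0,0,0,0],
  ],
)

```text
clock: 7.92
tcp_pos: [0.5623, 0.0921, 0.1328]
orientation: [0.379, 3.116, 0.006]
contact_force: [-0.1, 6.6, 8.8]
grip_width: 0.0147
gripper_force: 40.7
```

The crank is back past its start point, so it has made just over a full turn. I'll release, lift and go above the post.

Call:
apply_moves(
  rows=[
    [0,0,0,0,0,0],
    [0,0,0,0,0,0],
    [0,0,-0.1,0,0,0],
    [0,0,-0.25,0,0,0],
    [0,0,-0.3,0,0,0],
  ],
  claw=0.5,
)

```text
clock: 8.55
tcp_pos: [0.5618, 0.0889, 0.208]
orientation: [0.384, 3.116, 0.001]
contact_force: [0.1, 0.1, -0.0]
grip_width: 0.0425
gripper_force: 0.0
```

```bash
python3 - <<'E'
from h import *
np.set_printoptions(precision=4,suppress=True)
p=r.grab_frame("top"); s=r.grab_frame("side")
o=r.get_obs();print(o["tcp_pos"],o["orientation"],o["grip_width"])
for t,z in(("knob_grip",.154),("mark",.012),("pointer_tip",.05),("post_grip",.093)):
    for n,f in(("top",p),("side",s)):
        for q in r.landmark_of(f,t)[:1]: print(t,n,q["point"],round(q["conf"],2),atz(f,q["point"],z))
big=np.hstack([p["pixels"][195:275,330:430],s["pixels"][160:240,280:380],s["pixels"][250:330,310:410]])
cv2.imwrite("pics/b.png",cv2.resize(big,None,fx=2.66,fy=2.66,interpolation=2)[:,:,::-1])
E
```

```text
[0.5615 0.0893 0.2071] [0.3828 3.1166 0.0009] 0.042967493062494165
knob_grip side [314.6, 211.5] 0.68 [0.5521 0.0904 0.154 ]
mark side [344.6, 275.9] 0.66 [ 0.576  -0.0236  0.012 ]
pointer_tip top [374.1, 228.4] 0.68 [ 0.5621 -0.1341  0.05  ]
pointer_tip side [366.4, 287.1] 0.96 [ 0.5667 -0.1381  0.05  ]
post_grip top [373.1, 246.3] 0.67 [ 0.5125 -0.1255  0.093 ]
post_grip side [345.5, 275.4] 0.63 [ 0.5158 -0.1252  0.093 ]
```

View pics/b.png

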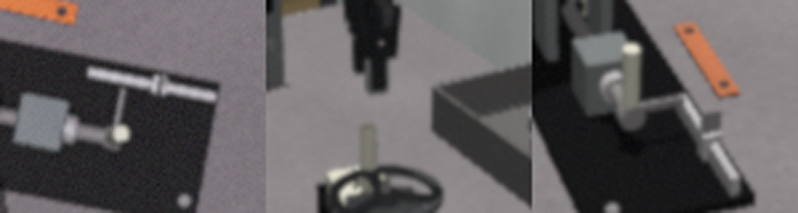

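The fin is at about (390.2,227) in top and its top edge at about (377,291) in side. The knob is back at its start and the post is unmoved. Next I move to the post and work out the mark distance with the stand's geometry.

Call:
apply_moves(
  rows=[
    [-0.005,-0.2,0,0,0,0],
    [-0.01,-0.4,0,0,0,0],
    [-0.02,-0.6,0,0,0,0],
    [-0.03,-0.8,0,0,0,0],
    [-0.03,-0.89,0,0,0,0],
  ],
)

```text
clock: 9.68
tcp_pos: [0.5134, -0.1314, 0.2062]
orientation: [-0.389, -3.117, 0.002]
contact_force: [1.0, 1.4, -0.2]
grip_width: 0.0425
gripper_force: 0.0
```

```bash
python3 - <<'E'
from h import *
np.set_printoptions(precision=4,suppress=True)
p=r.grab_frame("top"); s=r.grab_frame("side")
o=r.get_obs();print(o["tcp_pos"],o["orientation"],o["grip_width"])
ux=np.array([.2079,.9781,0]); uy=np.array([-.9781,.2079,0]); post=np.array([.515,-.129,0])
def proj(f,X):
    c=rotm(f["attitude"]).T@(X-np.array(f["eye"])); q=np.array(f["intrinsics"])@[c[0],-c[1],-c[2]]; return q[:2]/q[2]
for d in range(35,76,5):
    X=post-ux*d/1e3-uy*.062; X[2]=.06; print(d,proj(p,X),proj(s,X))
print("tip",[proj(f,np.r_[(post-uy*.05)[:2],.05]) for f in(p,s)])
cv2.imwrite("pics/d.png",cv2.resize(np.hstack([p["pixels"][205:255,360:410],s["pixels"][260:310,345:395]]),None,fx=8,fy=8,interpolation=2)[:,:,::-1])
E
```

```text
[ 0.5135 -0.1312  0.2062] [-0.3904 -3.117   0.0017] 0.04273555573878179
35 [390.6101 225.4103] [376.1259 291.581 ]
40 [392.498  225.7823] [376.9411 292.7867]
45 [394.3861 226.1543] [377.7616 294.0004]
50 [396.2743 226.5263] [378.5876 295.2221]
55 [398.1627 226.8983] [379.4191 296.452 ]
60 [400.0512 227.2704] [380.2562 297.6902]
65 [401.9399 227.6425] [381.0989 298.9366]
70 [403.8287 228.0146] [381.9473 300.1915]
75 [405.7177 228.3867] [382.8014 301.4548]
tip [array([376.0931, 227.6842]), array([365.6967, 287.7139])]
```

View pics/d.png

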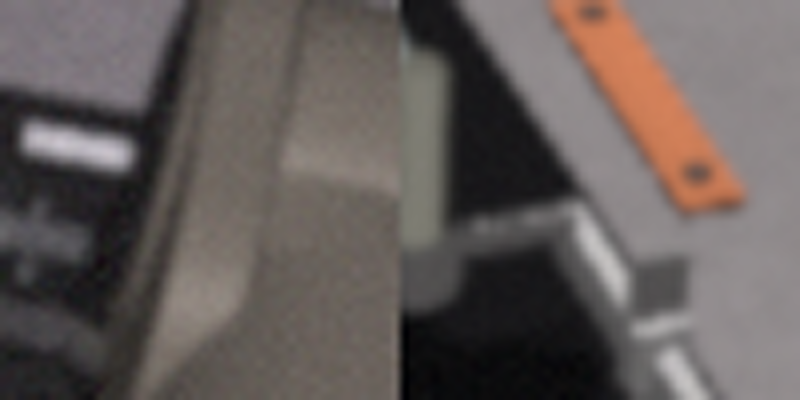

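The side view shows the fin panel with its top edge near (377.5,292), which puts the mark about 37 mm from home. Now I descend onto the post and close.

Call:
apply_moves(
  rows=[
    [0,0.01,0.12,0,0,0],
    [0,0.01,0.26,0,0,0],
    [0,0.01,0.4,0,0,0],
    [0,0.01,0.51,0,0,0],
    [0,0.01,0.51,0,0,0],
  ],
)

```text
clock: 10.4
tcp_pos: [0.5139, -0.1238, 0.0769]
orientation: [-0.379, -3.114, -0.001]
contact_force: [-0.4, -0.1, -0.0]
grip_width: 0.0428
gripper_force: 0.0
```

Call:
apply_moves(
  rows=[
    [0,0,0,0,0,0],
    [0,0,0,0,0,0],
    [0,0,0,0,0,0],
    [0,0,0,0,0,0],
    [0,0,0,0,0,0],
  ],
  claw=0,
  newtons=50,
)

```text
clock: 11.02
tcp_pos: [0.5156, -0.1275, 0.0802]
orientation: [0.384, 3.116, -0.003]
contact_force: [-1.8, -5.6, -1.5]
grip_width: 0.0146
gripper_force: 49.1
```

Call:
apply_moves(
  rows=[
    [-0.001,-0.035,0,0,0,0],
    [-0.002,-0.07,0,0,0,0],
    [-0.004,-0.105,0,0,0,0],
    [-0.005,-0.145,0,0,0,0],
    [-0.005,-0.145,0,0,0,0],
  ],
)

```text
clock: 11.65
tcp_pos: [0.5089, -0.1587, 0.08]
orientation: [0.379, 3.117, 0.006]
contact_force: [0.2, 8.1, 3.9]
grip_width: 0.0147
gripper_force: 49.8
```

Call:
apply_moves(
  rows=[
    [0,0,0,0,0,0],
    [0,0,0,0,0,0],
  ],
)

```text
clock: 11.9
tcp_pos: [0.509, -0.1579, 0.08]
orientation: [0.378, 3.117, 0.006]
contact_force: [0.3, 8.6, 4.2]
grip_width: 0.0149
gripper_force: 49.9
```

```bash
python3 - <<'E'
from h import *
np.set_printoptions(precision=4,suppress=True)
s=r.grab_frame("side");p=r.grab_frame("top")
o=r.get_obs();print(o)
for t in("pointer_tip","mark"):
    for f in(s,p):
        for q in r.landmark_of(f,t)[:2]: print(t,q["point"],round(q["conf"],2),atz(f,q["point"],.05 if t[0]=="p" else .012))
cv2.imwrite("pics/e.png",cv2.resize(s["pixels"][265:325,340:400],None,fx=9,fy=9,interpolation=2)[:,:,::-1])
E
```

```text
{'clock': 12.0, 'joints': array([-0.0976,  0.4678,  0.3578,  2.0395, -0.2618,  0.6758,  1.7602]), 'qvel': array([-0.0002, -0.0001,  0.    ,  0.0007,  0.0012, -0.0002,  0.0004]), 'tau': array([  4.3736, -45.1109,   9.8052, -18.6894,   1.4751,  -0.9868,
         0.0773]), 'tcp_pos': array([ 0.5091, -0.1579,  0.08  ]), 'orientation': array([0.3776, 3.1173, 0.0061]), 'contact_force': array([-0.1881,  8.5434,  4.0236]), 'moment': array([ 1.5352,  0.011 , -0.0629]), 'gripper_force': 49.89049673080444, 'grip_width': 0.01473307970540334}
pointer_tip [372.8, 294.7] 0.83 [ 0.5629 -0.1712  0.05  ]
pointer_tip [330.9, 288.2] 0.66 [ 0.4912 -0.1001  0.05  ]
mark [378.2, 305.6] 0.43 [ 0.58   -0.1712  0.012 ]
```

View pics/e.png

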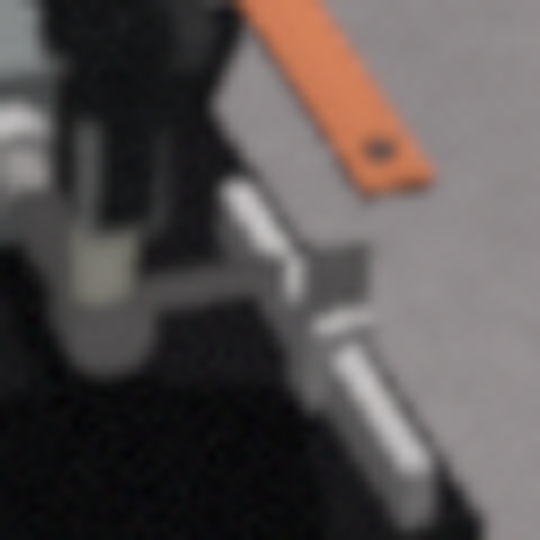

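The pointer's tip is near crop (285,270) and the fin's top edge near (335,246), so it is still about 6 mm short (31 mm drawn, mark at about 37 mm). I'll pull a little further.

Call:
apply_moves(
  rows=[
    [0,-0.012,0,0,0,0],
    [-0.001,-0.023,0,0,0,0],
    [-0.001,-0.023,0,0,0,0],
    [-0.001,-0.023,0,0,0,0],
    [-0.001,-0.023,0,0,0,0],
  ],
)

```text
clock: 12.82
tcp_pos: [0.5079, -0.1633, 0.08]
orientation: [0.377, 3.118, 0.007]
contact_force: [1.3, 8.7, 4.7]
grip_width: 0.0145
gripper_force: 49.9
```

```bash
python3 - <<'E'
from h import *
np.set_printoptions(precision=4,suppress=True)
F=[r.grab_frame("side") for _ in range(4)]
o=r.get_obs();print(o["clock"],o["tcp_pos"],o["contact_force"],o["gripper_force"])
for f in F: print([(np.round(q["point"],1),round(q["conf"],2)) for t in("pointer_tip","mark","post_grip") for q in r.landmark_of(f,t)[:1]])
s=F[0];im=np.mean([f["pixels"] for f in F],0)
ux=np.array([.2079,.9781,0]); uy=np.array([-.9781,.2079,0]); post=np.array([.515,-.129,0])
def proj(X):
    c=rotm(s["attitude"]).T@(X-np.array(s["eye"])); q=np.array(s["intrinsics"])@[c[0],-c[1],-c[2]]; return q[:2]/q[2]
pt=lambda d,l,z: proj(np.r_[(post-ux*d/1e3-uy*l/1e3)[:2],z/1e3])
K=9;x0,y0=340,265
big=np.ascontiguousarray(cv2.resize(im[y0:325,x0:400].astype(np.uint8),None,fx=K,fy=K,interpolation=2)[:,:,::-1]); two=big.copy()
def ln(a,b,c): cv2.line(two,*[tuple(int(v) for v in ((q-[x0,y0]+.5)*K)) for q in(a,b)],c,1)
for d,c in((33,(0,0,255)),(37,(0,255,0)),(41,(255,0,0))):
    ln(pt(d,53,60),pt(d,71,60),c); ln(pt(d,53,60),pt(d,53,38),c)
ln(pt(36.5,10,54),pt(36.5,50,54),(0,255,255))
cv2.imwrite("pics/f.png",cv2.resize(np.hstack([big[100:440,50:450],two[100:440,50:450]]),(800,340)))
E
```

```text
13.025 [ 0.5079 -0.1633  0.08  ] [-0.3588  9.1098  4.5952] 49.91305768489838
[(array([373. , 299.1]), 0.91), (array([376., 305.]), 0.46), (array([350.2, 283.7]), 0.74)]
[(array([375.9, 295.6]), 0.87), (array([376.4, 306.9]), 0.65), (array([286.4, 311.8]), 0.74)]
[(array([375.6, 297.5]), 0.77), (array([376.6, 305.5]), 0.62), (array([314.4, 210. ]), 0.68)]
[(array([374.5, 293.9]), 0.69), (array([375.6, 308.5]), 0.53), (array([350.1, 279.3]), 0.7)]
```

View pics/f.png

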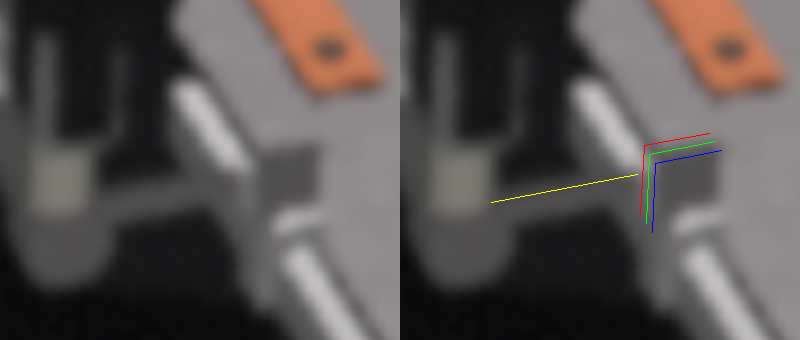

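The overlay puts the fin's top edge near the 37–40 mm lines and the pointer arm near 36 mm. One subpixel profile will settle the offset.

```bash
python3 - <<'E'
from h import *
np.set_printoptions(precision=1,suppress=True,linewidth=200)
F=[r.grab_frame("side") for _ in range(4)]; s=F[0]; im=np.mean([f["pixels"].mean(2) for f in F],0)
ux=np.array([.2079,.9781,0]); uy=np.array([-.9781,.2079,0]); post=np.array([.515,-.129,0])
def proj(X):
    c=rotm(s["attitude"]).T@(X-np.array(s["eye"])); q=np.array(s["intrinsics"])@[c[0],-c[1],-c[2]]; return q[:2]/q[2]
pt=lambda d,l,z: proj(np.r_[(post-ux*d/1e3-uy*l/1e3)[:2],z/1e3])
print("rows 286-302"); 
for c in range(358,370,2): print("arm",c,im[288:304,c])
for c in range(374,382): print("fin",c,im[284:300,c])
for d in(33,37,41): 
  a=[pt(d-2,l,54) for l in(15,45)]+[pt(d+2,l,46) for l in(15,45)]; f=[pt(d-1.5,l,60) for l in(55,69)]+[pt(d+1.5,l,38) for l in(55,69)]
  print(d,"armtop/bot",*a,"fintop/bot",*f)
E
```

```text
rows 286-302
arm 358 [48.5 53.  53.5 49.1 36.8 25.6 23.7 29.1 44.5 63.8 75.6 77.2 68.2 53.6 47.4 44.5]
arm 360 [27.2 27.9 26.8 26.6 24.  24.  23.8 33.2 52.5 70.5 77.7 73.7 57.6 35.6 24.  23.4]
arm 362 [24.3 24.8 24.8 24.4 24.2 24.3 26.2 38.9 58.7 73.5 77.8 68.3 48.  30.1 24.6 23.4]
arm 364 [64.5 63.8 62.9 59.5 50.3 37.7 34.8 48.9 67.6 76.5 76.7 62.4 38.8 25.1 24.5 24.7]
arm 366 [161.5 132.3 102.9  87.8  82.8  77.3  71.8  68.8  73.7  77.3  69.9  51.4  31.4  24.3  23.8  23.4]
arm 368 [186.8 189.5 181.1 163.1 134.  102.8  85.7  78.5  78.3  77.4  68.6  49.5  33.   25.9  24.5  23.5]
fin 374 [140.3 138.7 139.  137.8 138.3 140.1 139.9 131.2 111.8  94.7  93.4  88.9  86.6  86.4  87.5  88.8]
fin 375 [139.4 138.7 138.6 138.6 138.9 142.2 141.7 135.3 115.2  89.7  81.7  79.6  80.2  79.9  81.8  88.3]
fin 376 [136.4 137.8 138.6 139.7 140.3 141.8 141.4 132.9 110.5  87.9  80.1  79.7  79.4  80.4  85.6 107.7]
fin 377 [125.1 132.8 137.4 140.5 139.8 140.8 140.7 130.3 107.8  86.   79.8  79.4  79.7  80.8  92.7 132.6]
fin 378 [106.  115.1 131.2 138.1 139.1 139.8 139.3 128.3 102.5  83.4  80.5  80.5  80.2  81.5  96.8 139.6]
fin 379 [114.8 107.3 117.7 130.3 136.3 137.9 138.5 125.8  97.4  82.5  81.4  80.9  81.1  84.  102.5 141.3]
fin 380 [128.9 115.9 104.4 117.5 132.8 138.2 138.8 127.2 101.7  93.   93.8  95.5  95.7 100.3 117.2 147.1]
fin 381 [133.2 122.1 106.9 119.3 134.5 138.7 138.5 131.9 120.8 119.8 125.3 126.5 127.2 128.7 134.8 146.7]
33 armtop/bot [356.4 296.4] [368.6 294. ] [356.9 300.2] [369.1 297.8] fintop/bot [372.8 291.3] [378.4 290.2] [372.9 299.7] [378.4 298.6]
37 armtop/bot [357.  297.4] [369.2 295. ] [357.5 301.2] [369.7 298.8] fintop/bot [373.4 292.2] [379.  291.2] [373.5 300.7] [379.1 299.6]
41 armtop/bot [357.6 298.3] [369.8 296. ] [358.1 302.2] [370.3 299.8] fintop/bot [374.  293.2] [379.7 292.1] [374.1 301.7] [379.7 300.5]
```

```bash
python3 - <<'E'
from h import *
np.set_printoptions(precision=0,suppress=True,linewidth=220)
im=cv2.imread("pics/top0.png").mean(2)
print("cols 368-399")
for y in range(221,250): print(y,im[y,368:400])
s=r.grab_frame("top")
ux=np.array([.2079,.9781,0]); uy=np.array([-.9781,.2079,0]); post=np.array([.515,-.129,0])
def proj(X):
    c=rotm(s["attitude"]).T@(X-np.array(s["eye"])); q=np.array(s["intrinsics"])@[c[0],-c[1],-c[2]]; return q[:2]/q[2]
pt=lambda d,l,z: np.round(proj(np.r_[(post-ux*d/1e3-uy*l/1e3)[:2],z/1e3]),2)
print("arm",[pt(0,l,54) for l in(20,35,50)],"post",pt(0,0,115))
for d in(33,37,41): print(d,"fin",[pt(d,l,60) for l in(55,62,69)],"clip",pt(d-7,62,38),pt(d+7,62,38))
E
```

```text
cols 368-399
221 [148. 130. 110.  92.  86.  78.  63.  56.  45.  37.  36.  28.  35.  39.  38.  44.  52.  55.  57.  70.  79.  88.  94. 100. 106. 112. 117. 121. 118. 120. 123. 123.]
222 [189. 181. 163. 159. 156. 149. 128. 108.  98.  87.  80.  63.  53.  41.  36.  39.  35.  30.  35.  51.  67.  73.  73.  87.  87.  83.  89.  92.  98. 104. 109. 117.]
223 [187. 187. 184. 190. 191. 188. 177. 167. 157. 155. 148. 130. 108.  92.  85.  82.  66.  55.  47.  77. 128. 121.  95. 106.  91.  60.  50.  55.  57.  66.  80.  89.]
224 [150. 156. 162. 173. 186. 188. 186. 184. 187. 187. 187. 175. 166. 155. 149. 147. 130. 108.  95. 116. 159. 151. 114. 117. 111.  68.  42.  34.  37.  45.  47.  47.]
225 [ 86.  92. 106. 120. 142. 145. 155. 163. 174. 186. 187. 185. 185. 184. 187. 186. 175. 164. 150. 150. 170. 150. 116. 123. 126.  99.  71.  51.  44.  41.  31.  42.]
226 [ 45.  47.  53.  69.  77.  90.  88. 107. 122. 140. 149. 152. 162. 173. 182. 186. 185. 181. 177. 180. 177. 138. 117. 136. 147. 139. 127. 109.  92.  82.  74.  68.]
227 [ 35.  35.  37.  31.  39.  42.  57.  69.  77.  80.  89.  93. 106. 125. 144. 148. 156. 1
[... 3379 characters left out ...]
 31.  43.  35.]
248 [ 97. 101.  90.  82.  83. 104. 123. 112.  93.  81.  50.  39.  29.  42.  40.  36.  33.  33.  40.  40.  41.  38.  38.  38.  38.  33.  37.  37.  36.  36.  39.  37.]
249 [74. 91. 91. 90. 86. 92. 82. 60. 46. 35. 35. 39. 35. 37. 35. 33. 40. 33. 44. 38. 42. 39. 29. 39. 36. 35. 33. 35. 39. 36. 38. 33.]
arm [array([374., 239.]), array([375., 233.]), array([376., 228.])] post [375. 245.]
33 fin [array([389., 228.]), array([390., 225.]), array([390., 223.])] clip [386. 226.] [391. 227.]
37 fin [array([391., 228.]), array([391., 226.]), array([392., 223.])] clip [388. 226.] [393. 227.]
41 fin [array([392., 228.]), array([393., 226.]), array([393., 223.])] clip [389. 226.] [394. 227.]
```

From the top view the mark is at 36–37 mm, and from the side view at 37–40 mm. The rod is at about 36.6 mm. I'll add 1 mm, let it settle and hand in.

Call:
apply_moves(
  rows=[
    [0,-0.004,0,0,0,0],
    [0,-0.004,0,0,0,0],
    [0,-0.004,0,0,0,0],
    [0,-0.004,0,0,0,0],
    [0,-0.004,0,0,0,0],
  ],
)

```text
clock: 14.5
tcp_pos: [0.5077, -0.1641, 0.08]
orientation: [0.377, 3.118, 0.007]
contact_force: [-0.4, 9.9, 3.6]
grip_width: 0.0143
gripper_force: 50.0
```

Call:
apply_moves(
  rows=[
    [0,0,0,0,0,0],
    [0,0,0,0,0,0],
    [0,0,0,0,0,0],
    [0,0,0,0,0,0],
    [0,0,0,0,0,0],
  ],
)

```text
clock: 15.12
tcp_pos: [0.5077, -0.1641, 0.08]
orientation: [0.377, 3.118, 0.007]
contact_force: [0.2, 9.2, 3.8]
grip_width: 0.0147
gripper_force: 50.0
```

```bash
python3 -c "
from h import *
o=r.get_obs();print(o['tcp_pos'],o['gripper_force'],abs(o['qvel']).max());print(r.hand_in())"
```

```text
[ 0.5076967  -0.16410206  0.08000367] 49.96294856071472 0.0014301588795104043
the job is handed in; nothing more can be done
None
```

I cranked the wheel just over one full turn anticlockwise and drew the rod out about 37 mm, and the gripper is still holding the post at 50 N. I handed the job in at about 15 s; no verdict came back, and I put the pointer within about 3 mm of the fin (camera estimates of the mark: 36–40 mm).

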